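# Open the dial lock on the ripening-room chest and show it to the reader

## Task

Unlock the tool chest: turn the dial lock's knob, feeling its clicks, to the notch where its pointer looks straight at the shackle, let it rest there a moment, then pull the shackle up until it comes out of the hasp plate and slide the lock back out of its seat, away from the chest. Finish still gripping the lock, with the shackle open, holding it in the air, level and still, its middle over the middle of the square reader pad and its underside about 7 cm above the pad, touching nothing but the gripper. Leave the cheeses, jar, cup and tools on the table and chest undisturbed.

Things in the scene. Friction and masses are not known exactly. Their poses are not given: they have to be found in the camera images.
- chest: Fixed low steel chest with a lock seat on its front. Origin on the table surface right below the locked lock's centre; z up, y across, +x into the chest (-x is the way out of the seat). Chest body x +59 to +195 mm, y +-123, top at z 88 (the hasp strap on it to 95). A brush and a small cheese lie on its top, at x +110 or more.
- seat (a point): Centre of the seat, the top of the ledge, 12 mm above the table; axes as the chest. The lock's underside rests here. Ledge x -53 to +62 mm, y +-50. Two rails along x (inner faces y +-32, outer +-38, 12 mm high) keep the lock from turning; the seat is open towards -x.
- hasp_hole (a point): Centre of the hasp plate's 14 mm square hole, at the plate's top face; axes as the chest. The plate, 4 mm thick and 46 mm wide, juts from the chest front over the lock's rear end, from x +17 to x -16 mm of this point; its underside is 3 mm above the lock's block. The shackle's toe leg passes down through the hole.
- lock: Loose dial lock, 0.35 to 0.55 kg, lying in the seat, dial up. Steel block 120 x 60 x 35 mm (x -62 to +58). Origin: centre of underside; z up, +x to the shackle end, as the chest's x while seated. Knob axis at x -35. U-shaped shackle on top: heel leg x +15, toe leg x +45, 8 mm square, y 0. Centre of mass near x +10, so it hangs nearly level from the bow.
- dial_grip (a point): On the knob's axis at the height to grip, 24 mm above the block. Round knob 34 mm across, standing 3 to 35 mm above the block on a flange 42 mm across; nearest obstacle the shackle's heel leg, 50 mm off along the lock's +x. The point's x axis is the pointer (nose on the flange, rib on the knob's top); z up. Turning takes up to 0.2 N m.
- dial (a joint): Dial angle, rad, counter-clockwise from above positive. 0: pointer straight at the shackle, the open notch. Clicks, into which it springs from 0.2 rad or less, at -1.10, -0.55, 0, +0.55; stops at -1.35, +0.75. Starts locked in the click at -1.10 or -0.55. The shackle rises only within 0.14 rad of 0, and the dial is blocked while it is up.
- bow (a point): Centre of the shackle's bow, the bar to grip: 42 mm long along the lock's x, 10 mm wide, 14 mm tall; at x +30 mm of the lock, 80 mm above its underside when shut. Moves with the shackle; axes as the lock.
- shackle (a joint): How far the shackle is up, m: 0 shut, 0.026 stop. Friction 1.5 N, no spring; locked it gives 2 mm. At 0.020 the toe is 6 mm clear above the hasp plate and the block still lies in the seat: the lock can then be slid 45 mm or more along -x, and lifted with nothing above it. Pulled to the stop, the block rises against the plate. Hanging from the bow it goes fully open by itself.
- reader_top (a point): Centre of the top face of the fixed reader pad: a flat grey square slab 130 x 130 mm, 18 mm high, with a thin ring on top. z up.
- tomme: Bystander, loose: yellow cheese wheel, 110 mm across, 36 high; origin at the centre of its underside.
- crottin: Bystander, loose: small pale cheese, 60 mm across, 28 high, on the chest top; origin at the centre of its underside.
- brush: Bystander, loose: hand brush lying on the chest top; origin under its middle.
- square_cheese: Bystander, loose: pale square cheese 80 x 80 x 35 mm; origin at the centre of its underside.
- salt_cup: Bystander, loose: small steel cup, 64 mm across, 50 high; origin at the centre of its underside.
- trier: Bystander, loose: cheese iron, a steel rod 120 mm long with a wooden cross handle, lying; origin under the middle of its rod.
- jar: Bystander, loose: closed jar, 64 mm across, 90 high; origin at the centre of its underside.
- reader: The same fixed reader pad; origin at the centre of its underside.
Mind the look-alikes: they are no part of the job. Leave any blue look-alike of the lock alone. Of the things shaped like the reader, the grey one is meant.

How it is judged:
On the way, in this order (a step that is already met when the one before it is completed fails the run):
1. the dial rests in the open notch, pointer at the shackle, shackle still down (value of joint dial between -0.16 and 0.16 rad and value of joint shackle below 0.006 m), for 0.3 s.
2. the shackle is pulled up, the toe out of the block and hasp plate (value of joint shackle above 0.014 m), for 0.1 s.
3. the lock is out of the seat and lifted clear (height (world z) of lock above 0.06 m and contact force between lock and chest below 0.2 N), for 0.2 s.
At the end, for the whole second after the job is handed in: The gripper still holds the lock: shackle raised over 14 mm, lock centre within 45 mm of the pad's centre sideways, its underside 30 to 120 mm above the pad's top, tilted less than 0.3 rad, slower than 30 mm/s, touching neither pad nor chest, and no bystander has been moved by more than 30 mm (value of joint shackle above 0.014 m and horizontal distance between lock and reader_top below 0.045 m and z of lock in the frame of reader_top between 0.03 and 0.12 m and angle between lock's own z axis and vertical below 0.3 rad and linear speed of lock below 0.03 m/s and contact force between lock and the fingers above 1.5 N and contact force between lock and reader below 0.1 N and contact force between lock and chest below 0.1 N); the arm keeps its last pose, push and grip.
It fails at once if a bystander on the table or chest is disturbed (moved more than 30 mm) (distance of any of tomme, crottin, brush, square_cheese, salt_cup, trier, jar from where it was at the start of the episode above 0.03 m).
It also fails if it takes over 53 s, if anything falls off the work surface, if the arm or the gripper's body presses on something with over 40 N, if the wrist force passes 120 N, or if a joint passes its speed limit or range.

## Robot

A 6-joint arm with a two-finger parallel gripper is mounted at the origin on the work surface. World frame = base frame: x ahead of the robot, y to its left, z up, the work surface at z = 0. Lengths are in m, angles in rad, forces in N, time in s.
With the tool pointing down it reaches from about 0.225 to 0.725 m from the base axis. Payload 3.1 kg.
Tool frame: the origin (TCP) lies on the centre line of the jaws, within the pads' length; the fingertips stand 22 mm ahead of it and the grasp point (between the pads) lies 3 mm ahead of it (robot.tip_extent is the y of the fingertips in the tool frame, in m); y points along the fingers, x is the direction in which the jaws open and shut, and the axes are right-handed (so a half turn about y gives the same grasp; the last joint's range is limited). The gripper opens to 85 mm and grips with 20 to 120 N. Pads are 22 mm wide; open, the fingers measure 114 mm over their backs; the gripper's body (76 mm by 85 mm) begins 54 mm behind the grasp point. The pads swing forward as they close: fully open they stand 13 mm farther back than shut.
Start: joints at [1.029, 0.048, 0.099, 1.622, 0, 1.443], TCP at [0.211, 0.481, 0.253] pointing down, gripper open.
Joint ranges: [-2.91, 2.91], [-0.99, 1.94], [-1.21, 1.42], [-2.12, 2.29], [-1.49, 1.47], [-3.14, 3.14]. Speed limits (rad/s): [2.79, 2.79, 3.14, 3.14, 3.14, 3.14].

## Interface

Orientations are given as [roll, pitch, yaw] about the fixed x, y, z axes, in that order (R = Rz(yaw) Ry(pitch) Rx(roll)).
In Python, from station import robot, get_image, workorder, search_frame gives the robot as it stands. The module is installed in compiled form; this text tells all that it offers.
- The arm moves only by the shell command python3 -m crank 'ROWS' [FORCE]. ROWS is text: rows parted by semicolons, each of 5 numbers parted by spaces: the opening in per cent of the stroke, from 0 (shut) to 100 (fully open), then the shift along the tool's x, y, z in cm, then the turn about the tool's y in degrees. A call has 1 to 12 rows; each row shifts and turns the commanded pose from where the row before left it, along the tool's axes as they then stand; what a row does not reach is not made up. A row lasts 1/8 s, in which the tool goes at most 62.5 mm and 10.7 degrees, less where a joint would pass 70% of its speed; a pose out of reach is approached as far as the arm can. A call is refused whole if a number of a shift passes 6.25 or a number of a turn 10.7, either way. A call with a gripper value outside its range is refused whole. The fingers move at their own pace and stop on an object; FORCE is the grip in N (left out, the last holds). Time passes only in rows, so rows that do not move let the fingers close. It gives the time, the measured TCP pose, the force and the opening at its end, in the units of the state.
- robot.get_obs(): the state, without advancing time (a new reading comes with each control period).
- get_image(name): name is "scene" or "side" or "wrist"; returns a dict with "img" (400x640x3 uint8, red, green, blue), "mtx" (3x3 intrinsics, pixels), "R" (3x3) and "t" (3): a world point X has camera coordinates R X + t. Camera axes: x right, y down, z forward; pixel columns grow to the right and rows downward; lengths in m; the calibration is good to about 2 mm. The wrist camera is an equidistant fisheye: a pixel r from the principal point sees the ray r / f radians off the axis. A picture is of the moment at which its call begins. There is no depth.
- workorder.sign_off(): hands the job in, once; it reports no verdict.
Trained networks look in a picture, given as the dict that the camera call returned (one of the last four; its "shot" number tells which), for a name from the list of things; names that differ only in an ending like _2 or _b are one class to them, and where a whole thing is asked for, a point or a joint stands for the part that bears it (a point fixed in the world has none). Each returns a list of dicts, best first, with "conf" (0 to 1); they miss things now and then, are a little off and sometimes report something else, mostly with a low value. They report only what shows in the picture. A call takes as long as a camera call. They do not tell look-alikes from the thing itself.
- search_frame(picture, name): "uv" ([column, row] in pixels, amid what is visible of it).
The state is a dict: "time": time; "qpos": joint angles; "joint_vel": joint speeds; "joint_efforts": joint torques, N m; "position": TCP position; "eef_rot": TCP orientation; "force": force on the tool from outside, world axes, zero at the start; "ft_torque": the same for the moment, N m; "finger_gap": opening from 0.0 (shut) to 1.0 (fully open).
Only numpy, scipy, OpenCV 4.12 (cv2) and the standard library are available. Lean on these libraries where they do the work, as an engineer would, in place of code of your own. Each camera call takes 0.05 s, during which the arm holds its last target.

## Working session

There is one attempt and no reset: what is moved stays moved. The work goes in short steps, Python scripts to look and compute and a shell command to move; the robot and the scene stay as the last step left them, time stands still between calls to the robot, and variables do not carry over. Pictures are saved under pics/ and viewed, and the job is handed in when it is done.

```bash
mkdir -p pics
cat > h.py <<'E'
import numpy as np, cv2
from station import robot, get_image, workorder, search_frame
def save(p,name,box=None,scale=1):
    im=cv2.cvtColor(p["img"],cv2.COLOR_RGB2BGR)
    if box: im=im[box[1]:box[3],box[0]:box[2]]
    im=cv2.resize(im,None,fx=scale,fy=scale,interpolation=cv2.INTER_CUBIC)
    cv2.imwrite("pics/"+name,im)
def ray(p,uv,fish=False):
    K=p["mtx"]
    if fish:
        d=np.array([(uv[0]-K[0,2])/K[0,0],(uv[1]-K[1,2])/K[1,1]]);r=np.linalg.norm(d)
        v=np.array([*(np.sin(r)*d/max(r,1e-9)),np.cos(r)])
    else: v=np.array([(uv[0]-K[0,2])/K[0,0],(uv[1]-K[1,2])/K[1,1],1])
    R=np.array(p["R"]);return -R.T@p["t"],R.T@v
def atz(p,uv,z,fish=False):
    c,v=ray(p,uv,fish);return c+v*(z-c[2])/v[2]
def proj(p,X,fish=False):
    c=np.array(p["R"])@X+p["t"];K=p["mtx"]
    if fish:
        r=np.hypot(c[0],c[1]);th=np.arctan2(r,c[2]);s=th/max(r,1e-9);x=c[:2]*s
    else: x=c[:2]/c[2]
    return np.array([x[0]*K[0,0]+K[0,2],x[1]*K[1,1]+K[1,2]])
def tri(obs):
    A=np.zeros((3,3));b=np.zeros(3)
    for c,v in obs:
        v=v/np.linalg.norm(v);M=np.eye(3)-np.outer(v,v);A+=M;b+=M@c
    return np.linalg.solve(A,b)
E
python3 - <<'E'
from h import *
for n in ["scene","side","wrist"]:
    p=get_image(n);save(p,n+"0.png")
    print(n,p["mtx"].tolist(),(-np.array(p["R"]).T@p["t"]).round(3))
    for k in ["lock","dial_grip","bow","reader","chest"]:
        print(k,[(np.round(d["uv"]).tolist(),round(d["conf"],2)) for d in search_frame(p,k)])
o=robot.get_obs();print(o)
E
```

```text
scene [[508.1366858854477, 0.0, 316.5980202379575], [0.0, 508.1366858854477, 198.32383248264853], [0.0, 0.0, 1.0]] [1.04  0.785 1.537]
lock [([238.0, 162.0], 0.94), ([294.0, 193.0], 0.86), ([324.0, 152.0], 0.57)]
dial_grip [([300.0, 187.0], 0.68), ([313.0, 144.0], 0.4)]
bow [([328.0, 151.0], 0.54), ([233.0, 146.0], 0.43)]
reader [([450.0, 304.0], 0.93), ([421.0, 239.0], 0.79), ([353.0, 254.0], 0.56)]
chest [([266.0, 214.0], 0.57)]
side [[398.96368978079494, 0.0, 314.23874756906514], [0.0, 398.96368978079494, 190.01694574861585], [0.0, 0.0, 1.0]] [ 0.389 -0.779  0.814]
lock [([322.0, 217.0], 0.82), ([252.0, 261.0], 0.67), ([375.0, 297.0], 0.67)]
dial_grip [([315.0, 214.0], 0.66), ([251.0, 261.0], 0.53), ([369.0, 275.0], 0.53), ([338.0, 204.0], 0.39)]
bow [([378.0, 297.0], 0.71), ([341.0, 203.0], 0.66)]
reader [([252.0, 112.0], 0.85), ([298.0, 157.0], 0.83), ([372.0, 174.0], 0.6), ([234.0, 146.0], 0.57)]
chest [([369.0, 219.0], 0.75)]
wrist [[309.70691628693146, 0.0, 316.3806913991127], [0.0, 309.70691628693146, 202.98083459344926], [0.0, 0.0, 1.0]] [0.136 0.514 0.373]
lock [([71.0, 34
[... 161 characters left out ...]
162.0, 394.0], 0.78)]
{'time': 0.9, 'qpos': array([1.02918897e+00, 4.79819748e-02, 9.92103352e-02, 1.62199545e+00,
       2.59643061e-05, 1.44303900e+00]), 'joint_vel': array([ 3.86642241e-04, -9.67551748e-05, -6.64978711e-04, -2.02730729e-04,
        9.94765020e-04,  5.52256329e-04]), 'joint_efforts': array([-7.88877878e-04, -3.38638473e+01,  3.20158231e+01,  8.68180123e-04,
       -1.26071341e-04,  5.14467189e-06]), 'position': array([0.21110545, 0.48068514, 0.25332613]), 'eef_rot': array([-1.57077430e+00, -3.23054145e-05,  1.15694629e+00]), 'force': array([-0.38315799, -0.47412904, -0.29607907]), 'ft_torque': array([ 0.00608384, -0.0367711 , -0.04324071]), 'finger_gap': 0.996178179127548}
```

View pics/scene0.png

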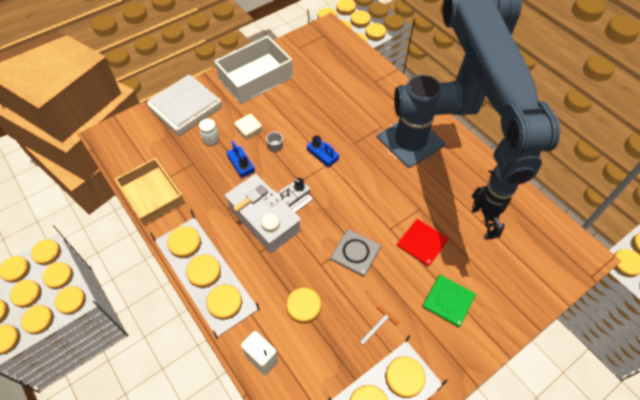

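View pics/side0.png

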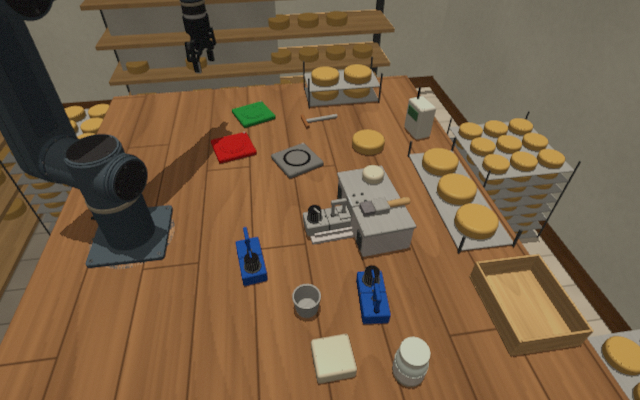

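View pics/wrist0.png

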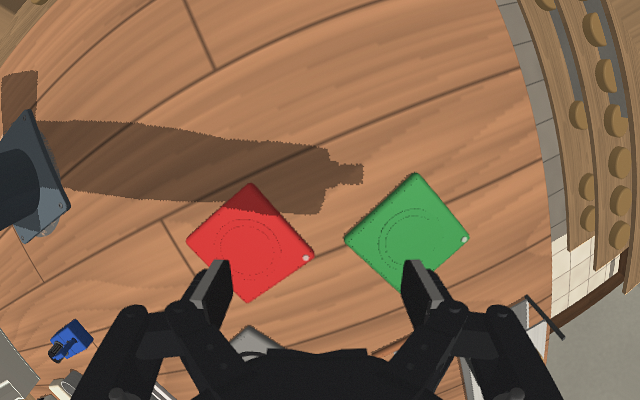

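Candidates for the lock: blue at scene (238,162), blue at (324,152), grey at (294,193) in the chest's seat, which is the one I want. Candidates for the reader: red (421,240), green (450,300), grey (356,252), which I want. Next, a close crop to check.

Run:
```python
from h import *
p=get_image("scene");s=get_image("side")
save(p,"sc1.png",(220,140,380,260),5);save(s,"sd1.png",(260,130,420,250),5)
pick={}
for k in ["lock","dial_grip","bow","reader","hasp_hole","tomme","crottin","jar","salt_cup","trier"]:
    a=search_frame(p,k);b=search_frame(s,k)
    best=[]
    for i in a:
        for j in b:
            X=tri([ray(p,i["uv"]),ray(s,j["uv"])]);e=np.linalg.norm(proj(p,X)-i["uv"])+np.linalg.norm(proj(s,X)-j["uv"])
            if e<12: best.append((round(e,1),X.round(3).tolist(),np.round(i["uv"]).tolist(),np.round(j["uv"]).tolist()))
    print(k);[print("  ",x) for x in best]
```

```text
lock
   (np.float64(2.5), [0.508, -0.054, 0.03], [296.0, 191.0], [322.0, 222.0])
   (np.float64(4.9), [0.445, -0.161, -0.16], [296.0, 191.0], [306.0, 299.0])
   (np.float64(0.7), [0.592, -0.294, 0.016], [239.0, 162.0], [373.0, 298.0])
   (np.float64(7.9), [0.521, -0.069, 0.038], [286.0, 191.0], [322.0, 222.0])
   (np.float64(6.0), [0.46, -0.176, -0.148], [286.0, 191.0], [306.0, 299.0])
dial_grip
   (np.float64(0.6), [0.323, -0.181, 0.051], [316.0, 141.0], [252.0, 263.0])
   (np.float64(4.4), [0.489, -0.057, 0.055], [297.0, 185.0], [311.0, 216.0])
bow
   (np.float64(2.5), [0.553, -0.044, 0.084], [286.0, 191.0], [338.0, 203.0])
   (np.float64(1.2), [0.594, -0.327, 0.07], [232.0, 147.0], [379.0, 296.0])
reader
   (np.float64(0.4), [0.27, 0.354, 0.001], [422.0, 242.0], [233.0, 148.0])
   (np.float64(7.2), [0.338, 0.384, 0.113], [422.0, 242.0], [252.0, 115.0])
   (np.float64(1.5), [0.486, 0.253, 0.007], [354.0, 254.0], [300.0, 160.0])
   (np.float64(9.1), [0.266, 0.538, -0.14], [447.0, 301.0], [233.0, 148.0])
   (np.float64(1.6), [0.344, 0.557, 0.0], [447.0, 301.0], [252.0, 115.0])
hasp_hole
   (np.float64(6.6), [0.641, -0.049, 0.022], [267.0, 212.0], [371.0, 218.0])
tomme
   (np.float64(1.2), [0.723, 0.297, 0.015], [303.0, 304.0], [366.0, 143.0])
crottin
   (np.float64(3.1), [0.666, 0.04, 0.104], [270.0, 223.0], [370.0, 172.0])
jar
   (np.float64(4.0), [0.618, -0.464, 0.041], [211.0, 132.0], [412.0, 365.0])
salt_cup
trier
   (np.float64(1.2), [0.564, 0.486, -0.001], [381.0, 323.0], [313.0, 121.0])
```

View pics/sc1.png

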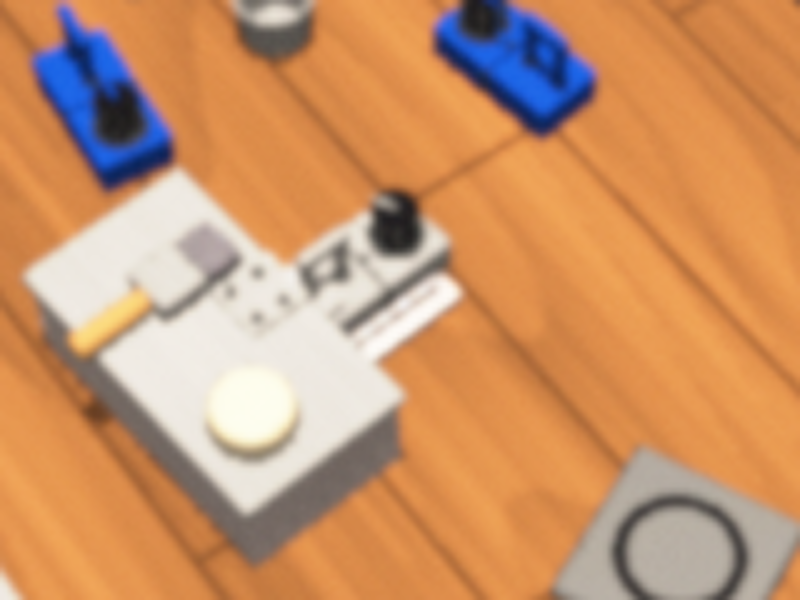

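View pics/sd1.png

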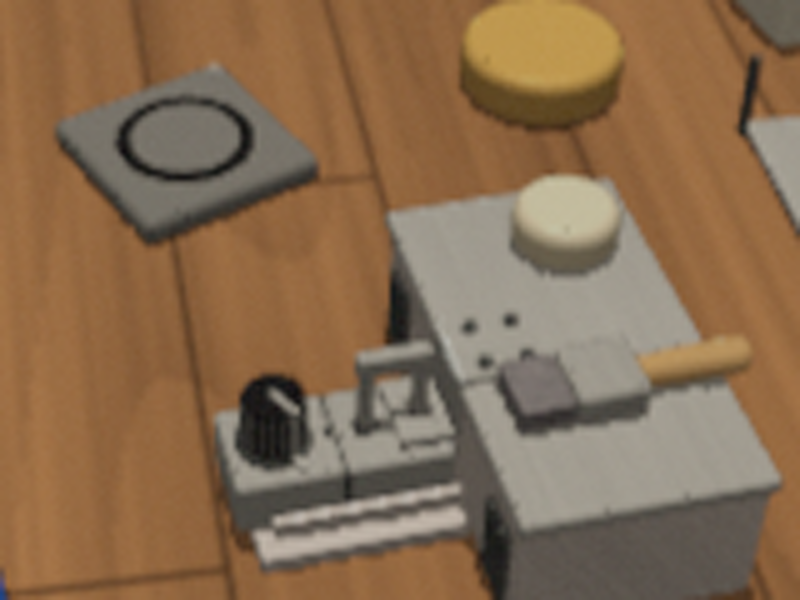

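```bash
cat > fit.py <<'E'
from h import *
from scipy.optimize import least_squares
p=get_image("scene");s=get_image("side")
C={'f+':(59,123,88),'b+':(195,123,88),'f-':(59,-123,88),'b-':(195,-123,88)}
sc={'f+':(405,397),'b+':(245,512),'b-':(22,275),'f-':(178,165)}
sd={'f+':(390,213),'b+':(612,180),'b-':(778,487),'f-':(522,529)}
obs=[(p,C[k],(220+v[0]/5,140+v[1]/5)) for k,v in sc.items()]+[(s,C[k],(260+v[0]/5,130+v[1]/5)) for k,v in sd.items()]
# knob top centre (z=12+35+35), scene/side
obs+=[(p,(-35,0,82),(220+397/5,140+200/5)),(s,(-35,0,82),(260+272/5,130+392/5))]
def W(q,l):
    c,sn=np.cos(q[2]),np.sin(q[2]);l=np.array(l)/1000;return np.array([q[0]+c*l[0]-sn*l[1],q[1]+sn*l[0]+c*l[1],l[2]])
f=lambda q:np.concatenate([proj(c,W(q,l))-uv for c,l,uv in obs])
r=least_squares(f,[0.52,-.05,0.1],loss='soft_l1');q=r.x
print("chest",q.round(4),np.degrees(q[2])); print(f(q).reshape(-1,2).round(1))
for n,l in [("dialtop",(-35,0,82)),("dial_grip",(-35,0,71)),("bow",(30,0,92))]: print(n,W(q,l).round(4))
E
python3 fit.py
```

```text
chest [ 0.5255 -0.0509  0.0766] 4.391375325137951
[[-0.6 -0.7]
 [-1.2  0.2]
 [-1.  -1.2]
 [-0.3 -0.4]
 [-1.4 -0.8]
 [-0.4 -0.9]
 [ 0.7 -1. ]
 [-1.1 -0. ]
 [-0.8  1.1]
 [-0.6 -0. ]]
dialtop [ 0.4906 -0.0536  0.082 ]
dial_grip [ 0.4906 -0.0536  0.071 ]
bow [ 0.5555 -0.0486  0.092 ]
```

The crop confirms it: the grey lock has its dial up (side px 314,213) and its shackle under the hasp, and the chest model fits to about 1 px. Moving above the dial.

```bash
python3 -m crank '70 -3.77 0.5 -4.71 0; 70 -3.77 0.5 -4.71 0; 70 -3.77 0.5 -4.71 0; 70 -3.77 0.5 -4.71 0; 70 -3.77 0.5 -4.71 0; 70 -3.77 0.5 -4.71 0; 70 -3.77 0.5 -4.71 0; 70 -3.77 0.5 -4.71 0; 70 -3.77 0.5 -4.71 0; 70 -3.77 0.5 -4.71 0; 70 0 0 0 0; 70 0 0 0 0' 60
python3 - <<'E'
from h import *
w=get_image("wrist");save(w,"w2.png")
o=robot.get_obs();print(o["position"],o["eef_rot"],o["time"],o["force"],o["finger_gap"])
for k in ["dial_grip","bow","lock"]:
    print(k,[(np.round(d["uv"]).tolist(),round(d["conf"],2)) for d in search_frame(w,k)])
for l in [(.4906,-.0536,.082),(.5555,-.0486,.092)]: print(proj(w,np.array(l),True))
E
```

```text
time: 3.6
position: [0.4904, -0.0537, 0.2032]
eef_rot: [-1.57, -0.0, 1.156]
force: [-0.5, 0.6, -0.4]
finger_gap: 0.694
[ 0.49034736 -0.0531014   0.20343406] [-1.57019305e+00 -3.80116406e-04  1.15763814e+00] 3.65 [0.27667089 0.46935558 0.45587582] 0.7044568796247245
dial_grip [([316.0, 196.0], 0.85), ([134.0, 90.0], 0.76), ([338.0, 338.0], 0.44)]
bow [([353.0, 261.0], 0.83), ([170.0, 42.0], 0.61)]
lock [([332.0, 212.0], 0.91), ([194.0, 296.0], 0.77), ([166.0, 71.0], 0.65)]
[315.72475782 205.18707585]
[351.14657156 271.55182941]
```

View pics/w2.png

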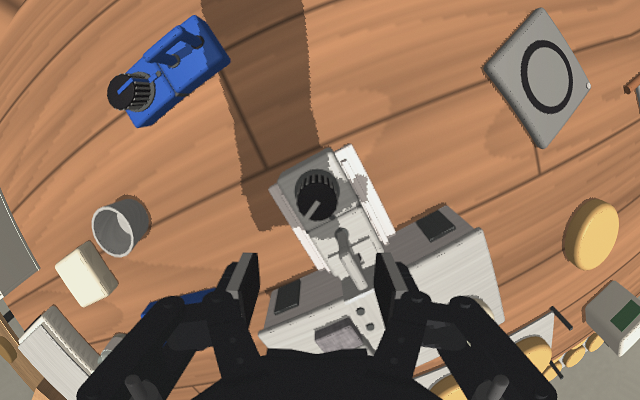

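Run:
```python
from h import *
w=get_image("wrist");save(w,"w3.png",(260,140,400,290),5)
for r in (0,-0.55,-1.1):
    a=.0766+r
    b=np.array([.4906,-.0536,.082])
    print(r,[(proj(w,b+np.array([k*np.cos(a),k*np.sin(a),0]),True)-[260,140])*5 for k in (-.017,0,.017)], (proj(w,b+np.array([.02*np.cos(a),.02*np.sin(a),-.033]),True)-[260,140])*5)
```

```text
0 [array([222.71788533, 237.33665698]), array([272.12440097, 325.18456977]), array([319.74057795, 409.77525406])] [323.14441821 357.24693455]
-0.55 [array([278.48167676, 225.67975519]), array([272.12440097, 325.18456977]), array([266.05816734, 420.50419055])] [266.88255143 368.63853411]
-1.1 [array([332.27971177, 243.91453934]), array([272.12440097, 325.18456977]), array([214.08318769, 403.6063488 ])] [212.42323199 350.72230654]
```

View pics/w3.png

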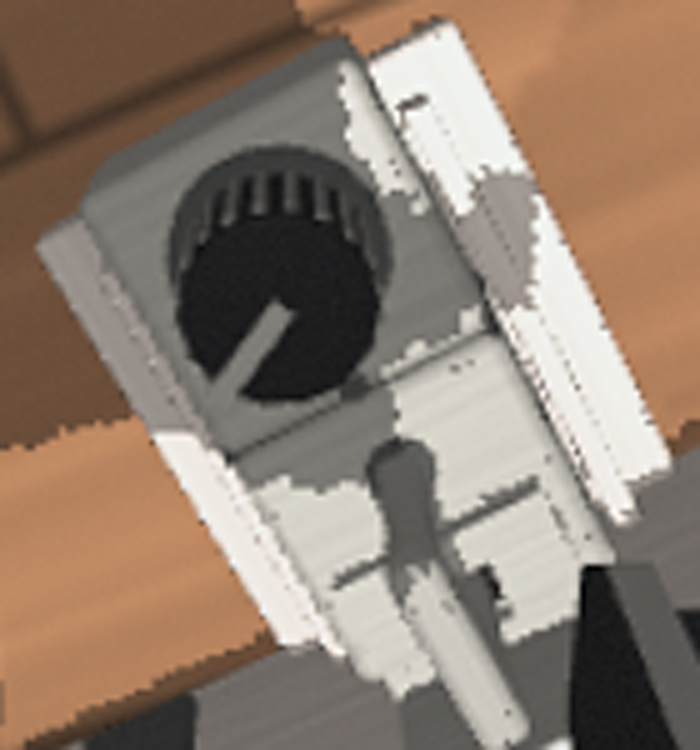

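```bash
python3 -m crank '70 0.12 4 0.23 0; 70 0 4.3 0 0; 70 0 0 0 0'
python3 - <<'E'
from h import *
w=get_image("wrist");save(w,"w4.png",(200,100,440,290),3.3)
o=robot.get_obs();print(o["position"],o["eef_rot"],o["time"])
for n,b in [("fix",(.4906,-.0536,.082)),("est",(.4888,-.0517,.082)),("wr",(.4877,-.0508,.082))]:
  print(n,(proj(w,np.array(b),True)-[200,100])*3.3, [((proj(w,np.array(b)+.017*np.array([np.cos(t),np.sin(t),0]),True)-[200,100])*3.3).round() for t in (0,1.57,3.14,4.71)])
print(robot.tip_extent)
E
```

```text
time: 4.22
position: [0.4856, -0.0502, 0.1165]
eef_rot: [-1.562, 0.001, 1.158]
force: [0.3, -0.0, 0.3]
finger_gap: 0.703
[ 0.48760532 -0.05082141  0.11931929] [-1.56725857e+00  5.55140976e-04  1.15817047e+00] 4.275
fix [373.66308904 542.17469371] [array([412., 617.]), array([465., 507.]), array([333., 460.]), array([285., 575.])]
est [379.55309821 530.00315704] [array([418., 606.]), array([472., 495.]), array([338., 447.]), array([290., 563.])]
wr [381.78734162 523.01773994] [array([420., 599.]), array([474., 487.]), array([341., 440.]), array([292., 556.])]
0.022
```

View pics/w4.png

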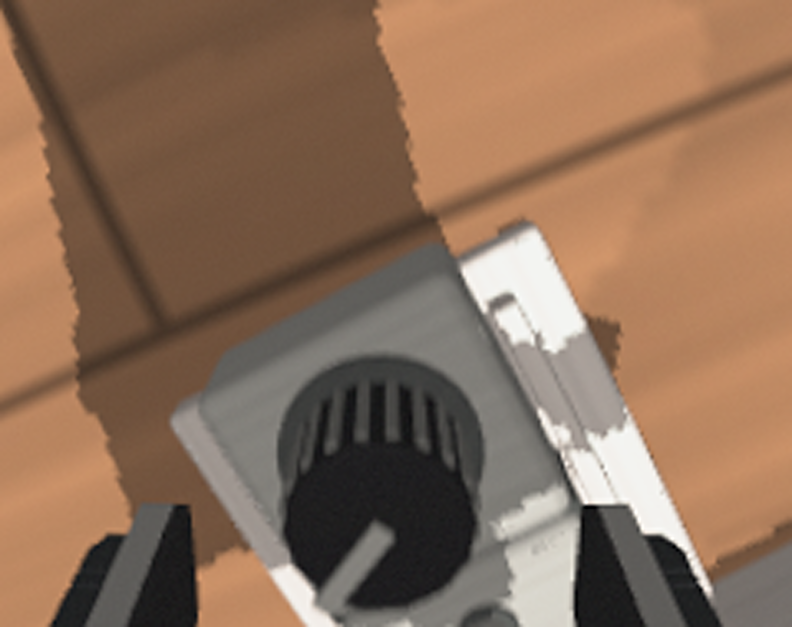

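The view shows the knob top centred at (380,522) in the crop, midway between the fingers at 190 and 582. Its rib points clockwise of the shackle, so the dial is in the −1.10 click. Descending and gripping.

```bash
python3 -m crank '70 0.04 2.2 0.14 0; 70 0 2.2 0 0; 70 0 0 0 0; 30 0 0 0 0; 25 0 0 0 0; 25 0 0 0 0; 25 0 0 0 0' 60
python3 - <<'E'
from h import *
w=get_image("wrist");save(w,"w5.png",(200,100,440,290),3.3)
o=robot.get_obs();print(o["position"],o["eef_rot"],o["time"],o["finger_gap"],o["force"],o["ft_torque"])
E
```

```text
time: 5.15
position: [0.4895, -0.0518, 0.0792]
eef_rot: [-1.575, 0.0, 1.157]
force: [-1.9, -0.8, 5.5]
finger_gap: 0.376
[ 0.4895331 -0.051804   0.0791478] [-1.57516026e+00  4.21981402e-04  1.15668137e+00] 5.2 0.37791403225699605 [-1.37980989 -0.09192445  5.83952382] [-0.24558381  0.3497442  -0.00478105]
```

View pics/w5.png

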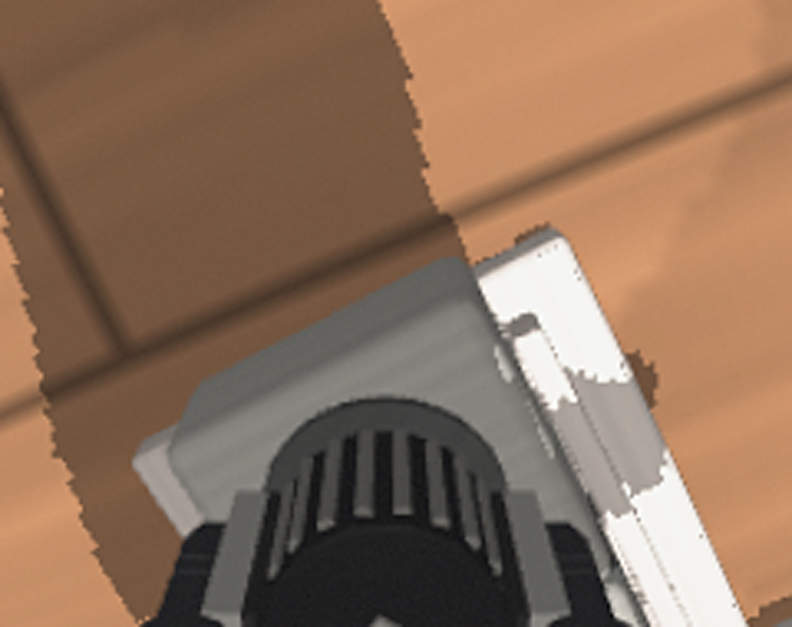

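```bash
python3 -m crank '25 0 -0.2 0 0; 25 0 0 0 -10.5; 25 0 0 0 -10.5; 25 0 0 0 -10.5; 25 0 0 0 -10.5; 25 0 0 0 -10.5; 25 0 0 0 -10.5; 25 0 0 0 0; 25 0 0 0 0; 25 0 0 0 0'
python3 - <<'E'
from h import *
w=get_image("wrist");save(w,"w6.png",(200,100,440,290),3.3)
o=robot.get_obs();print(o["position"],o["eef_rot"],o["time"],o["finger_gap"],o["force"],o["ft_torque"])
E
```

```text
time: 6.45
position: [0.4889, -0.0513, 0.0792]
eef_rot: [-1.572, 0.002, 2.255]
force: [1.5, -1.1, 2.3]
finger_gap: 0.378
[ 0.48896861 -0.05130671  0.07918444] [-1.57196832e+00  2.09085286e-03  2.25536947e+00] 6.5 0.3745752994154644 [ 1.78038926 -1.92673149  3.91472175] [-0.36884941 -0.33326154  0.00769199]
```

View pics/w6.png

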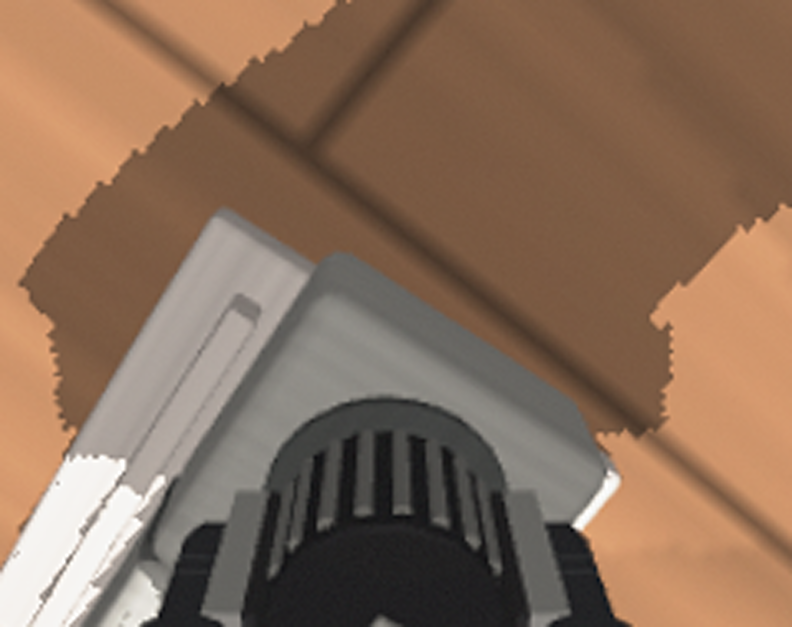

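```bash
python3 -m crank '70 0 0 0 0; 70 0 0 0 0; 70 0 -4 0 0; 70 0 -4 0 0; 50 0 -3 0 10.4; 50 0 0 0 10.4; 50 0 0 0 10.4; 50 0 0 0 3.6; 50 0 0 0 0; 50 0 0 0 0'
python3 - <<'E'
from h import *
w=get_image("wrist");save(w,"w7.png",(190,130,440,330),3.1)
o=robot.get_obs();print(o["position"],o["eef_rot"],o["time"],o["finger_gap"],o["force"],o["ft_torque"])
P=lambda b:((proj(w,np.array(b),True)-[190,130])*3.1).round()
print("knob",P((.488,-.051,.082)),P((.505,-.0495,.082)))
for k in (-.021,0,.021): print("bowtop",P((.5536+k*.997,-.0463+k*.0766,.099)))
print([(((np.array(d["uv"])-[190,130])*3.1).round().tolist(),round(d["conf"],2)) for d in search_frame(w,"bow")])
E
```

```text
time: 7.75
position: [0.4877, -0.0507, 0.1879]
eef_rot: [-1.57, -0.001, 1.65]
force: [0.3, 1.1, 0.3]
finger_gap: 0.498
[ 0.48775711 -0.05079106  0.18796016] [-1.57000851e+00 -3.88066689e-04  1.64991702e+00] 7.8 0.4978336143101926 [-0.21335812  0.42501075  0.27787414] [ 0.01612946  0.01365592 -0.01671649]
knob [387. 252.] [388. 315.]
bowtop [385. 442.]
bowtop [385. 509.]
bowtop [385. 571.]
[([391.0, 465.0], 0.75), ([-366.0, 431.0], 0.69)]
```

View pics/w7.png

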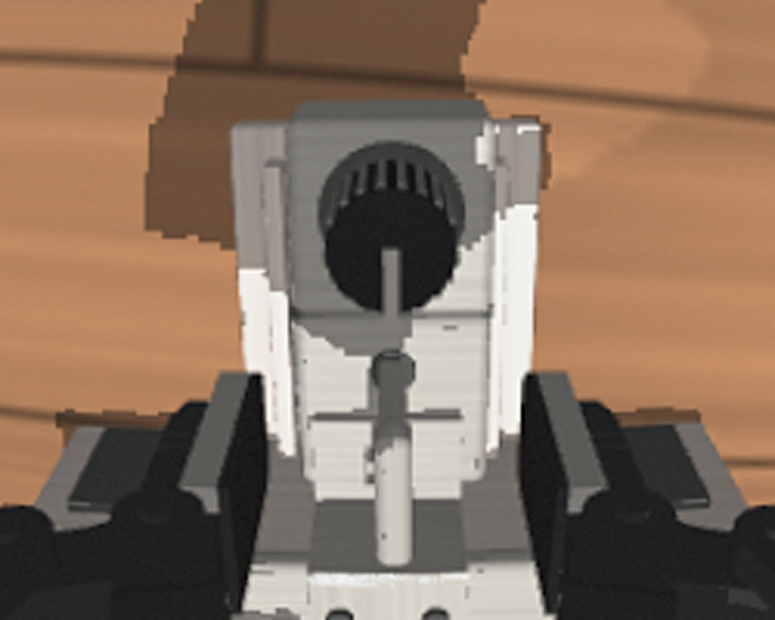

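The rib now points straight at the shackle (crop 391,250 to 390,315), so the dial rests in the open notch. The bow lies on the jaw midline (x ≈ 394). Going to the bow next.

```bash
python3 -m crank '50 0 0 -3 0; 50 0 0 -3 0; 50 0 3 0 0; 50 0 3.2 0 0; 50 0 3.2 0 0; 50 0 0 0 0; 10 0 0 0 0; 0 0 0 0 0; 0 0 0 0 0; 0 0 0 0 0; 0 0 0 0 0' 80
python3 - <<'E'
from h import *
w=get_image("wrist");save(w,"w8.png",(190,130,440,330),3.1);s=get_image("side");save(s,"s8.png",(260,130,420,250),5)
o=robot.get_obs();print(o["position"],o["eef_rot"],o["time"],o["finger_gap"],o["force"],o["ft_torque"])
E
```

```text
time: 9.22
position: [0.5494, -0.0462, 0.0966]
eef_rot: [-1.575, 0.0, 1.649]
force: [0.3, 1.9, 5.4]
finger_gap: 0.099
[ 0.54936129 -0.046187    0.09657985] [-1.57492472e+00  4.92958297e-04  1.64955097e+00] 9.325 0.09897174875137123 [-0.65011938  1.06737836  5.89944163] [ 0.28536906 -0.05959147  0.05575288]
```

View pics/w8.png

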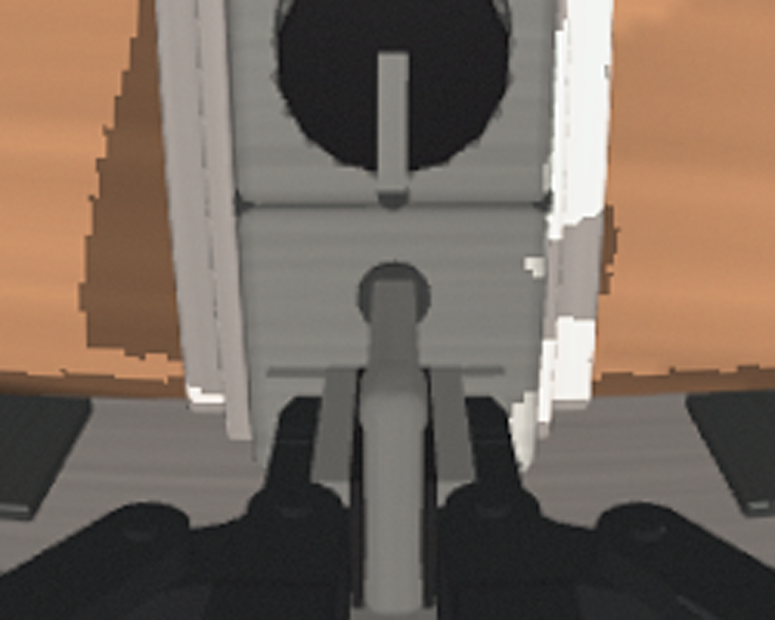

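View pics/s8.png

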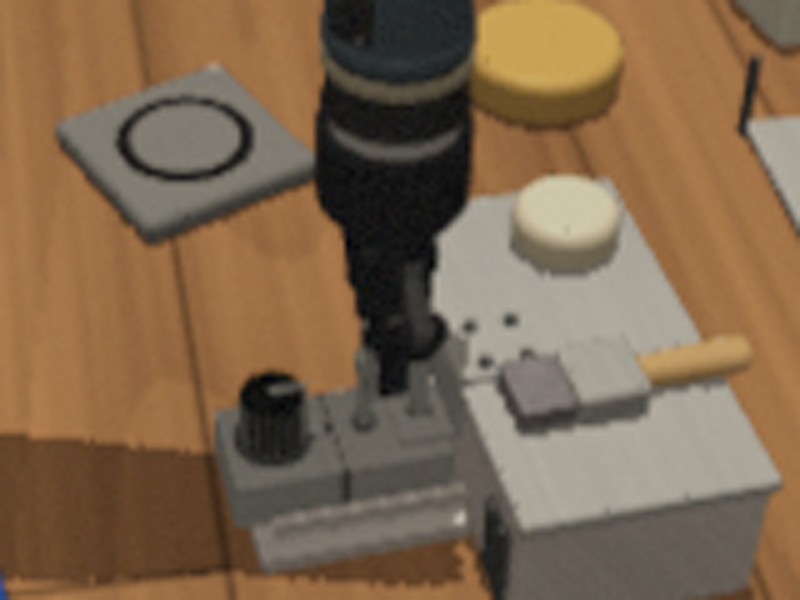

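```bash
python3 -m crank '0 0 -1.1 0 0; 0 0 -1.0 0 0; 0 0 0 0 0; 0 0 0 0 0'
python3 - <<'E'
from h import *
w=get_image("wrist");save(w,"w9.png",(190,130,440,330),3.1);s=get_image("side");save(s,"s9.png",(260,130,420,250),5)
o=robot.get_obs();print(o["position"],o["eef_rot"],o["time"],o["finger_gap"],o["force"],o["ft_torque"])
E
```

```text
time: 9.82
position: [0.5478, -0.0464, 0.1156]
eef_rot: [-1.571, 0.0, 1.649]
force: [-0.7, 0.6, 0.9]
finger_gap: 0.101
[ 0.5478519  -0.04637454  0.11536886] [-1.57084200e+00  3.25669349e-04  1.64907417e+00] 9.925 0.10071710605713009 [-0.35623739 -0.63200597  0.50486784] [-0.0873523   0.00588088  0.02010902]
```

View pics/w9.png

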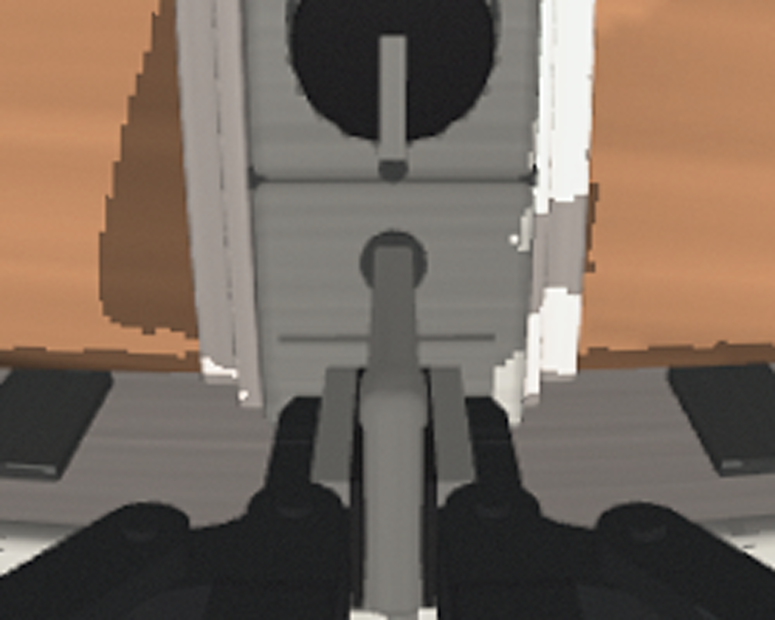

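View pics/s9.png

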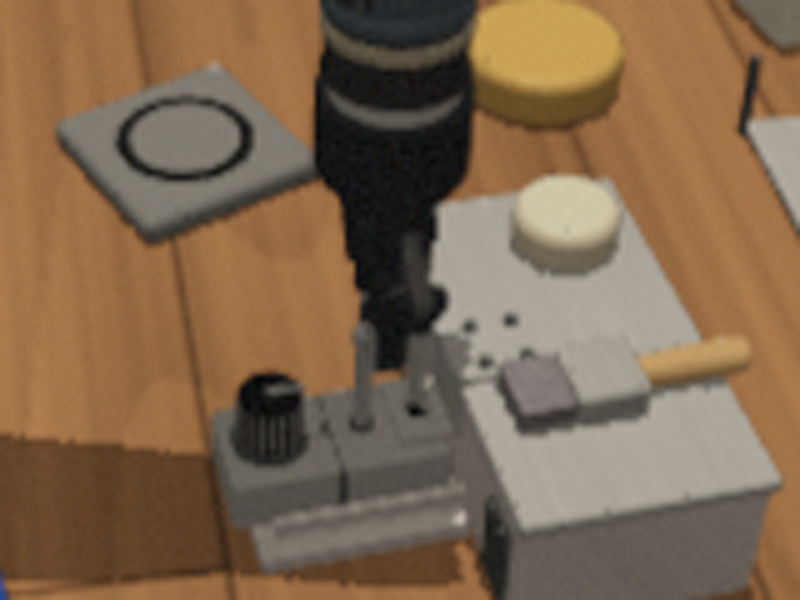

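The toe is out (side crop 417,408: the empty hasp hole is visible). Sliding the lock out.

```bash
python3 -m crank '0 0 0 1 0; 0 0 0 1.5 0; 0 0 0 1.5 0; 0 0 0 1.5 0; 0 0 0 1 0; 0 0 0 0 0; 0 0 0 0 0'
python3 - <<'E'
from h import *
s=get_image("side");save(s,"s10.png",(220,130,420,280),4)
o=robot.get_obs();print(o["position"],o["eef_rot"],o["time"],o["finger_gap"],o["force"],o["ft_torque"])
E
```

```text
time: 10.8
position: [0.4821, -0.0516, 0.1151]
eef_rot: [-1.569, 0.0, 1.649]
force: [-2.4, -0.9, 1.1]
finger_gap: 0.103
[ 0.4822148  -0.05156349  0.11501346] [-1.56843087e+00  4.36395445e-04  1.64891694e+00] 10.85 0.09657737959488427 [-1.82556136 -1.40611471  0.81391681] [-0.29920825  0.23279827 -0.02142392]
```

View pics/s10.png

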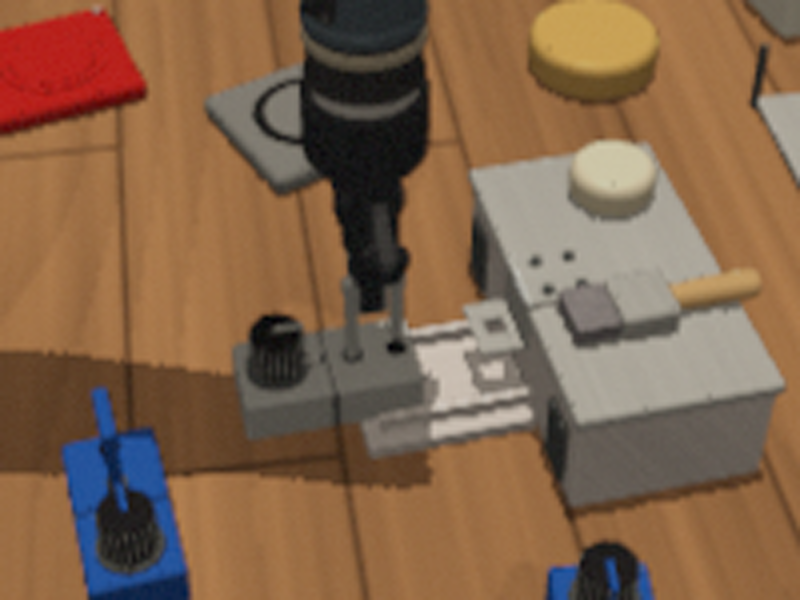

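```bash
python3 -m crank '0 0 -1 0 0; 0 0 -2 0 0; 0 0 -2 0 0; 0 0 -2 0 0; 0 0 -1.5 0 0; 0 0 0 0 0; 0 0 0 0 0; 0 0 0 0 0'
python3 - <<'E'
from h import *
s=get_image("side");save(s,"s11.png",(200,100,440,280),3.3);p=get_image("scene");save(p,"p11.png",(220,120,420,270),4)
o=robot.get_obs();print(o["position"],o["eef_rot"],o["time"],o["finger_gap"],o["force"],o["ft_torque"])
print(atz(s,(297.2,157.2),.019),atz(p,(356,250),.019),tri([ray(s,(297.2,157.2)),ray(p,(356,250))]))
E
```

```text
time: 11.85
position: [0.4823, -0.0511, 0.199]
eef_rot: [-1.569, -0.001, 1.649]
force: [-1.0, 0.1, -4.4]
finger_gap: 0.098
[ 0.48253772 -0.05117771  0.19936398] [-1.56915226e+00 -6.43349175e-04  1.64916382e+00] 11.95 0.09441579733392129 [ 0.28295838  0.52075568 -4.04166305] [-0.03002513 -0.08234317  0.05643539]
[0.47975912 0.24968281 0.019     ] [0.47353549 0.25014809 0.019     ] [0.47697325 0.2499923  0.02012641]
```

View pics/s11.png

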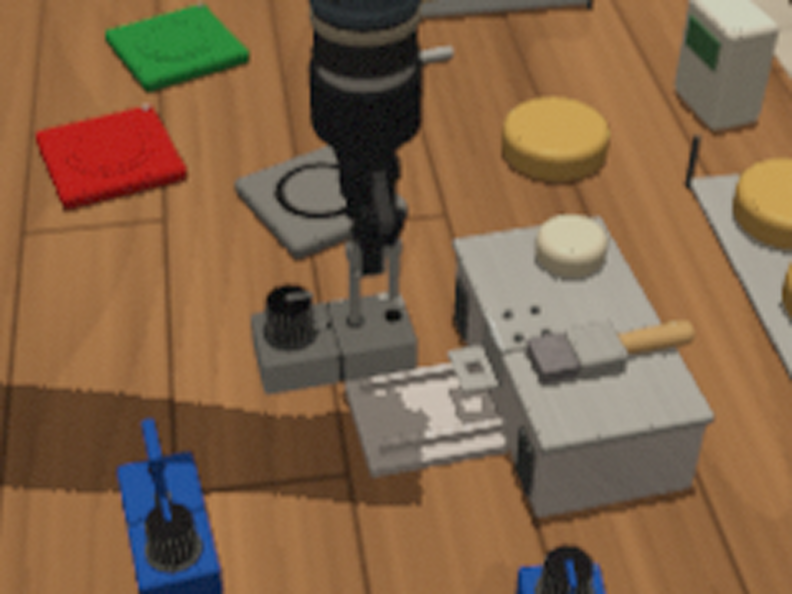

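View pics/p11.png

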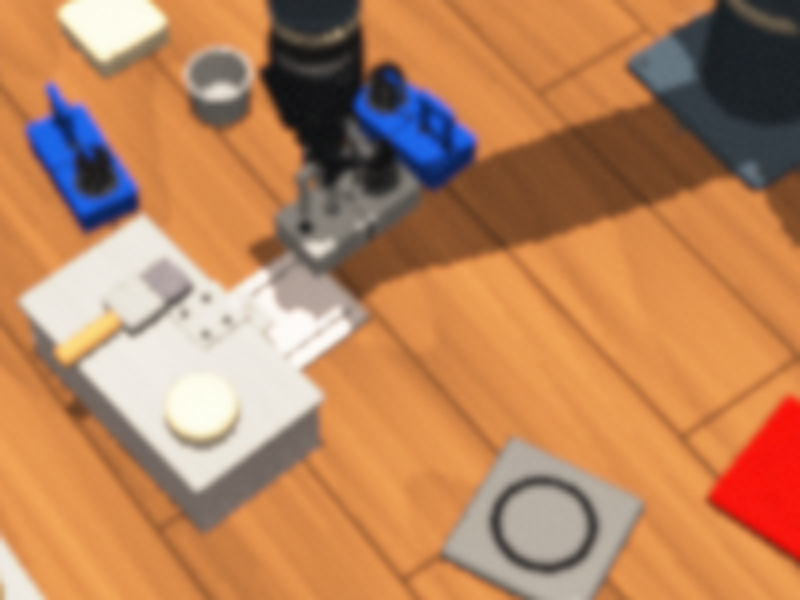

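```bash
python3 -m crank '0 2 0 -0.48 0; 0 3.5 0 -0.48 0; 0 4.5 0 -0.48 0; 0 4.5 0 -0.48 0; 0 4.5 0 -0.48 0; 0 4.5 0 -0.48 0; 0 3.6 0 -0.48 0; 0 2 0 -0.48 0; 0 1 0 -0.48 0; 0 0 0 0 0; 0 0 0 0 0; 0 0 0 0 0'
python3 - <<'E'
from h import *
s=get_image("side");save(s,"s12.png",(200,60,400,210),4);p=get_image("scene");save(p,"p12.png",(260,150,460,300),4)
w=get_image("wrist");save(w,"w12.png")
o=robot.get_obs();print(o["position"],o["eef_rot"],o["time"],o["finger_gap"],o["force"],o["ft_torque"])
T=o["position"];a=.078
for n,l in {'back+':(-.062,.03,0),'back-':(-.062,-.03,0),'f-':(.058,-.03,0),'f+':(.058,.03,0)}.items():
    x=l[0]-.025; X=np.array([T[0]+x*np.cos(a)-l[1]*np.sin(a),T[1]+x*np.sin(a)+l[1]*np.cos(a),T[2]-.111])
    print(n,"under side",((proj(s,X)-[200,60])*4).round(),"scene",((proj(p,X)-[260,150])*4).round())
E
```

```text
time: 13.45
position: [0.5027, 0.2511, 0.2004]
eef_rot: [-1.571, 0.0, 1.648]
force: [0.5, 0.7, -4.8]
finger_gap: 0.099
[0.50259192 0.25155674 0.20046266] [-1.57096931e+00  1.37797279e-04  1.64835573e+00] 13.6 0.0984963772555048 [ 0.64523338  0.64797898 -4.90353538] [-0.04348828 -0.06552348  0.00098451]
back+ under side [299. 306.] scene [467. 343.]
back- under side [311. 350.] scene [416. 294.]
f- under side [464. 330.] scene [307. 379.]
f+ under side [447. 287.] scene [358. 431.]
```

View pics/s12.png

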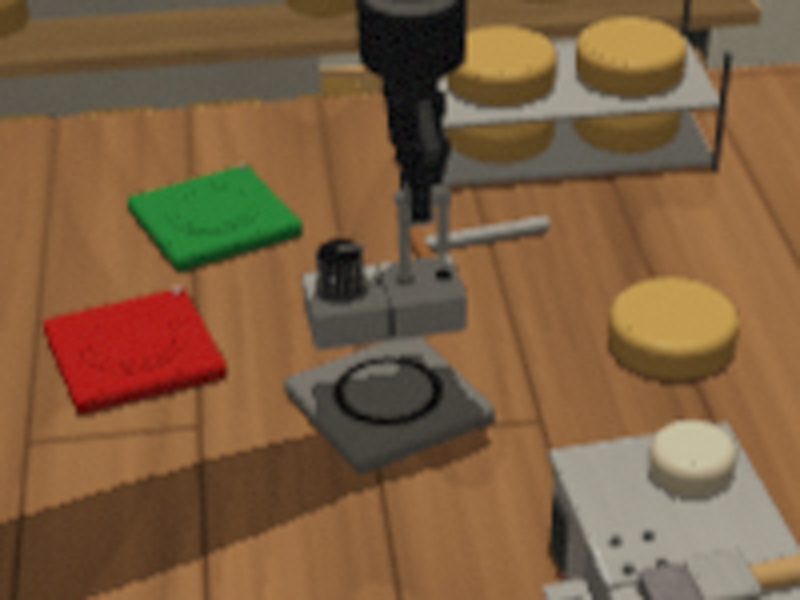

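View pics/p12.png

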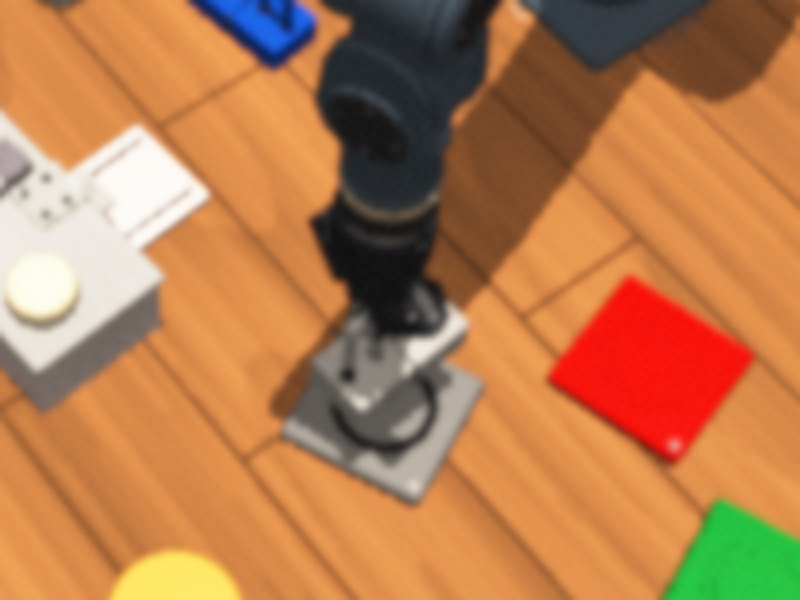

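View pics/w12.png

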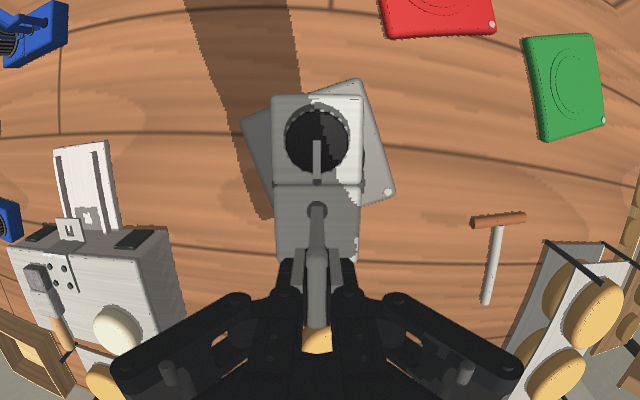

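The predicted underside corners match the side view to about 1 px: (311,350) against (316,345), and (464,330) against (466,327). So the lock hangs level about 70 mm over the grey pad, open and still. Handing in.

```bash
python3 -m crank '0 0 0 0 0; 0 0 0 0 0; 0 0 0 0 0; 0 0 0 0 0'
python3 - <<'E'
from station import *
o=robot.get_obs();print(o["time"],o["position"],o["joint_vel"].round(3),o["force"].round(1))
print(workorder.sign_off())
E
```

```text
time: 14.1
position: [0.5025, 0.2522, 0.2003]
eef_rot: [-1.571, 0.0, 1.649]
force: [-0.6, -0.7, -5.2]
finger_gap: 0.103
14.1 [0.50251413 0.25218274 0.20027406] [ 0.001  0.001  0.001 -0.002  0.003 -0.001] [-0.6 -0.7 -5.2]
the job is handed in; nothing more can be done
None
```

The job is handed in at 14.1 s. The gripper is holding the lock by its bow above the grey reader pad, with the shackle open. No verdict came back.

- **Unlocking:** I turned the dial counter-clockwise by 63°, from the click at −1.10 rad to the open notch. I confirmed in the wrist picture that the rib pointed straight at the shackle.
- **Taking it out:** I pulled the shackle up about 19 mm until its toe was clear of the hasp plate. Then I slid the lock about 65 mm out of the seat, lifted it and carried it over the pad.
- **Last checks:**
  - The lock hangs level and still, with its middle within a few millimetres of the pad's centre.
  - By the gripper height, the lock's underside is about 70 mm above the pad.
  - The wrist carries about 5 N, which fits the lock's weight.
  - The tomme, crottin, brush and trier show no movement in the last pictures. The jar, cup and square cheese were outside those crops, but the arm's path went nowhere near them.
- **Disagreement:** the fixed cameras and the wrist camera differed by about 4 mm on where the knob was. I went with the wrist camera, and both grips landed cleanly.

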